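Send the next turned balls down the other chute

ROBOT

A 6-joint arm with a two-finger parallel gripper is mounted at the origin on the work surface. World frame = base frame: x ahead of the robot, y to its left, z up, the work surface at z = 0. Lengths are in mm, angles in rad, forces in N, time in s.
With the tool pointing down it reaches from about 325 to 875 mm from the base axis. Payload 4.4 kg.
Tool frame: the origin (TCP) lies on the centre line of the jaws, within the pads' length; the fingertips stand ahead of it and the grasp point (between the pads) lies 6 mm ahead of it (ctrl.tcp_to_tips is the z of the fingertips in the tool frame, in mm); z points along the fingers, y is the line along which they close (so a half turn about z gives the same grasp; the last joint's range is limited). The gripper opens to 85 mm and grips with 20 to 120 N. Pads are 22 mm wide; open, the fingers measure 114 mm over their backs; the gripper's body (76 mm by 85 mm) begins 54 mm behind the grasp point. The pads swing forward as they close: fully open they stand 13 mm farther back than shut.
Start: joints at [-1.347, 0.207, 1.542, -0, 1.393, -0.15], TCP at [210.488, -535.091, 256.282] pointing down, gripper open.
Joint ranges: [-2.73, 2.73], [-0.86, 2.22], [0.23, 2.46], [-1.11, 4.25], [0.08, 2.63], [-2.82, 2.82]. Speed limits (rad/s): [2.79, 2.79, 3.14, 3.14, 3.14, 3.14].

INTERFACE

Orientations are given as a 3x3 rotation matrix whose columns are the frame's x, y, z axes.
In Python, from plant import ctrl, sensors, optics gives the robot as it stands. Calls block until the motion is done:
- ctrl.move_ptp(position, orientation): joint-space move of the TCP to a pose.
- ctrl.move_l(position, rot=None, vel=150, threshold=None): straight line of the TCP; rot=None keeps the orientation; vel is the mean speed in mm/s. With threshold (N) it stops when the force on the tool has changed by that much, and returns True; else False.
- ctrl.set_joints(angles): joint-space move.
- ctrl.gripper_to(opening, force=None): finger opening in mm; force is the grip in N (None keeps the last); returns when the fingers have stopped.
- ctrl.hold(seconds).
- ctrl.solve_ik(position, orientation): joint angles nearest the present ones, or None.
- sensors.read_state(): the state.
- optics.grab_frame(name): name is "side" or "top" or "wrist"; returns (picture, depth): 400x640x3 uint8, red, green, blue; 400x640 float32, mm along the optical axis (not along the pixel's ray), 0 where there is no reading.
- optics.camera_params(name): a dict with "mtx" (3x3 intrinsics, pixels), "k1" (the pictures are not rectified: a ray, as slopes to the right and down, at radius r is drawn at 1 + k1 r^2 times it, then the intrinsics apply), "R" (3x3) and "t" (3): a world point X has camera coordinates R X + t; the wrist camera has in their place "T_tool_cam" (4x4, takes a point from camera to tool coordinates, whose origin is the TCP and whose axes are the flange's). Camera axes: x right, y down, z forward; pixel columns grow to the right and rows downward; lengths in mm; the calibration is good to about 2 mm. A picture is of the moment at which its call begins: read the wrist's pose just before it. camera_params takes no time and is no camera call.
A pose or a line that the arm cannot do raises ctrl.MotionError and nothing moves.
- ctrl.finish_job(): hands the job in; it is judged then, once.
The state is a dict: "t": time; "q": joint angles; "qvel": joint speeds; "tau": joint torques, N m; "eef_pos": TCP position; "eef_rot": TCP orientation; "force": force on the tool from outside, world axes, zero at the start; "wrist_torque": the same for the moment, N m; "grip_width": finger opening in mm; "grasp_force": force on a finger pad.
Only numpy, scipy, OpenCV 4.12 (cv2) and the standard library are available. Lean on these libraries where they do the work, as an engineer would, in place of code of your own. Each camera call takes 0.05 s, during which the arm holds its last target. There are 200 camera calls.

TASK

The left tray of the ball sorter has its share: press down the raised right pad of the seesaw gate with a fingertip until the gate is rocked fully over to the right. Then push the plate on the feed stop's bar all the way in, so that the three waiting balls run over the gate and down the other chute into the right tray. Do not touch or lift any ball, leave the gate rocked over and the other things on the bench undisturbed, and wait until all the balls have arrived.

Things in the scene. Friction and masses are not known exactly. Their poses are not given: they have to be found in the camera images.
- sorter: The plywood ball sorter, fixed to the bench. Origin on the bench under the gate's pivot; axes: x away from the robot along the uphill feed lane, y towards the left tray, z up. It is 570 mm long along y; the feed lane (44 mm wide inside, walls 24 mm high) falls from x = 260 mm to its mouth at x = 28 mm, 150 mm above the bench. Nothing of it is taller than 225 mm.
- gate (a joint): Seesaw gate: a dark wooden trough 200 mm long (along the sorter's y), 72 mm wide inside, on a pivot 110 mm above the bench, below the lane's mouth. Value in rad, 0 level; negative: left end low (balls go to the left tray), positive: right end low (balls go to the right tray); stops at -0.22 and 0.22. Friction keeps it where it is left; about 1 N on a pad rocks it.
- right_pad (a point): Centre of the upper face of the gate's right thumb pad, a flat 50 x 50 mm tab, 8 mm thick, on the robot's side of the trough near its right end, 76 mm towards the robot and 75 mm to the right of the pivot. A trough wall 22 mm high (50 mm high along the middle 100 mm of the trough) stands 25 mm beyond this point. The pad moves about 33 mm down as the gate rocks from stop to stop.
- left_pad (a point): The same point on the left thumb pad, 75 mm to the left of the pivot.
- stop (a joint): Feed stop: a steel bar across the lane, 208 mm above the bench, with a blade that hangs into the lane and holds the balls back. Value in m: 0 shut, grows as the bar slides towards the sorter's -y, 0.05 fully in; the lane is free from about 0.04. Slides with about 1.5 N of friction and stays where it is left.
- push_plate (a point): Centre of the outer face (facing the sorter's +y) of the wooden plate on the left end of the stop's bar: 45 mm wide along x, 50 mm high, 8 mm thick, its centre 198 mm above the bench, 85 mm beyond the pivot and 133 mm to the left of the lane's middle. Push it towards the sorter's -y, 50 mm. The air to its left and above is free, and below it down to the base board at 12 mm.
- right_tray (a point): Centre of the inner floor of the right tray, 118 mm (x) by 104 mm (y) inside, floor 18 mm above the bench, inner walls 44 mm high (74 mm at the outer end). A short chute leads into it from the gate's right end.
- left_tray (a point): The same point of the left tray, at the gate's left end.
- ball1: Turned wooden ball, 36 mm across, number 1 from the stop of the three that wait in the feed lane. Origin at its centre (axes turn as it rolls).
- ball2: Turned wooden ball, 36 mm across, number 2 from the stop of the three that wait in the feed lane. Origin at its centre (axes turn as it rolls).
- ball3: Turned wooden ball, 36 mm across, number 3 from the stop of the three that wait in the feed lane. Origin at its centre (axes turn as it rolls).
- ball4: Turned wooden ball, 36 mm across, already in the left tray. Origin at its centre.
- ball5: Turned wooden ball, 36 mm across, already in the left tray. Origin at its centre.
- bowl: Bystander, a turned wooden bowl, 110 mm across, 50 mm high, loose on the bench; leave it alone. Origin at its underside.
- jar: Bystander, a closed jar, 64 mm across, 100 mm high, loose on the bench; leave it alone. Origin at its underside.
- finial: Bystander, a dark turned finial standing up, 52 mm across, 94 mm high, loose on the bench; leave it alone. Origin at its underside.
- hammer: Bystander, a hammer lying flat, loose on the bench; leave it alone. Origin at its underside.

How it is judged:
By the outcome, as a careful person would: the job done as asked, in the order asked, and still so for the second after the job is handed in, with the robot touching nothing.
It also fails if it takes over 48 s, if anything falls off the work surface, if the arm or the gripper's body presses on something with over 40 N, if the wrist force passes 120 N, or if a joint passes its speed limit or range.

## Working session

There is one attempt and no reset: what is moved stays moved. The work goes in short steps, each a Python script; the robot and the scene stay as the last script left them, time stands still between calls to the robot, and variables do not carry over. Pictures are saved under pics/ and viewed, at most 10 in all, crops included, and the job is handed in when it is done.

```bash
mkdir -p pics; cat > h.py <<'E'
import numpy as np, cv2
from plant import ctrl, sensors, optics
def cloud(name):
    s=sensors.read_state(); im,d=optics.grab_frame(name); p=optics.camera_params(name)
    K=np.array(p["mtx"],float); k1=p["k1"]
    v,u=np.mgrid[0:400,0:640].astype(np.float64)
    pts=np.stack([u.ravel(),v.ravel()],1)[:,None]
    n=cv2.undistortPoints(pts,K,np.array([k1,0,0,0,0.]))[:,0]
    c=np.c_[n,np.ones(len(n))]*d.reshape(-1,1)
    if "R" in p: w=(c-np.array(p["t"]).ravel())@np.array(p["R"])
    else:
        T=np.array(p["T_tool_cam"]); w=(c@T[:3,:3].T+T[:3,3])@np.array(s["eef_rot"]).T+np.array(s["eef_pos"])
    w[d.ravel()<=0]=np.nan
    return im,w.reshape(400,640,3)
E
python3 - <<'E'
from h import *
for n in("top","side"):
    im,w=cloud(n); cv2.imwrite(f"pics/{n}0.png",im[:,:,::-1]); np.save(f"{n}0.npy",w)
    p=optics.camera_params(n); print(n,p)
print(sensors.read_state(),ctrl.tcp_to_tips)
E
```

```text
top {'mtx': array([[449.77744782,   0.        , 318.11204107],
       [  0.        , 449.77744782, 201.19349766],
       [  0.        ,   0.        ,   1.        ]]), 'k1': -0.0006262346889179956, 'R': array([[-0.01823468, -0.99969017, -0.01694268],
       [-0.98316375,  0.02100954, -0.18151482],
       [ 0.18181454,  0.01334756, -0.98324225]]), 't': array([  30.62405319,  559.54480314, 1474.47802801])}
side {'mtx': array([[411.01003016,   0.        , 323.76424127],
       [  0.        , 411.01003016, 193.53074253],
       [  0.        ,   0.        ,   1.        ]]), 'k1': 0.02017953066292675, 'R': array([[-0.99755246, -0.06762664,  0.01776868],
       [-0.05944655,  0.68646998, -0.72472414],
       [ 0.036813  , -0.72400664, -0.68880998]]), 't': array([ 539.61231672,  155.2188481 , 1429.88203975])}
{'t': 0.1, 'q': array([-1.34650664e+00,  2.07360293e-01,  1.54285072e+00, -1.23569297e-05,
        1.39353200e+00, -1.50524109e-01]), 'qvel': array([-6.94902954e-05, -3.72126873e-04, -3.55233906e-03,  1.74453160e-03,
        9.88109097e-04,  7.89007402e-04]), 'tau': array([-3.81178534e-04, -3.84089398e+01, -2.92549127e+01, -3.01221644e-04,
        4.79797251e-03, -2.79715003e-06]), 'eef_pos': array([ 210.33218472, -534.44230572,  255.20856553]), 'eef_rot': array([[ 9.30575082e-01,  3.66100774e-01, -4.90128647e-04],
       [ 3.66100971e-01, -9.30572778e-01,  2.09379354e-03],
       [ 3.10439060e-04, -2.12786867e-03, -9.99997688e-01]]), 'force': array([ 0.38495209,  0.30455861, -0.59472805]), 'wrist_torque': array([-0.00855854,  0.000211  , -0.00245186]), 'grasp_force': 0.0, 'grip_width': 85.2565774522105} 25.0
```

View pics/top0.png

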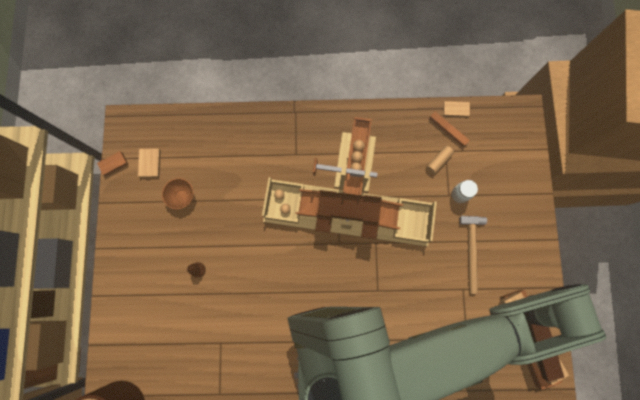

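View pics/side0.png

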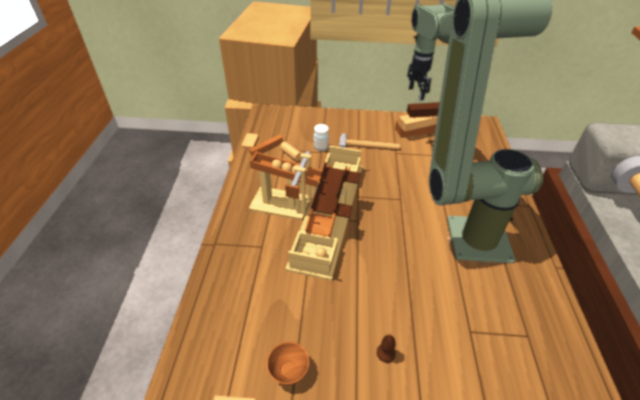

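```bash
python3 - <<'E'
from h import *
im=cv2.imread("pics/top0.png"); c=cv2.resize(im[110:260,250:450],None,fx=4,fy=4,interpolation=cv2.INTER_CUBIC); cv2.imwrite("pics/crop0.png",c)
w=np.load("top0.npy")
for v in range(112,250,6): print(v,' '.join(f"{w[v,u,2]:4.0f}" for u in range(258,446,6)))
for (u,v) in [(265,182),(265,222),(435,203),(432,242),(345,226),(317,167),(376,174),(358,122),(347,190)]: print(u,v,w[v,u].round())
E
```

```text
112    5    1    2    4   -4    1    7   -1    2   -7    2   -0   -7   -2    2   -0   -5   -0   -0   -1    2    2   -7    2   -4  nan   -7   -3   -0   -4   -0   12
118    2    8   -2    6    1    1    6    5    1    1   -4   -1   -2    0    5    4  215  211   -2   -2    3    0    2    3   -1    4    5    0   -0   21   28    4
124    3    2    6   -3   -3   -5    5    0    0    4    1    0   -4    5    7   -1  206  179  184    2    5   -1    6    7    1   -6    0    6    1    0   16   19
130    3   -4   -0    0    1    1    5    1    1   -6    5   -3    3   -2    1    2  201  178  178   -2    5   -1    7    0   -2   -6   -5    2    5    6   -3    2
136    2    3    2   -3   -5   -0    3   -4    0   -3    0   -2    2   -2    8   17  174  181  174    1   -3   -0    3    1    1    3   -6    3    1   -3    5   -0
142    4    8    6    1    2    7   -0    4   -1    3    5    1    5    1   21   17  169  204  172   12    4    9   -3    1    4  nan   -1   -0    4    2    0   -4
148   -2    1    3   -4   -0    2    0    2   -4   -0   -2    2    2    4   18    8  188  201  193   12    7  -10   
[... 2208 characters left out ...]
    1   -0   -5   -2   -2   -2  106  106   13   18   14   13    4  131  135   14    9   13   65   16   18   22   17   22   91   -0    1
238    1    8   -6    4    5   -4    5   -0   -1    3   -6   -3    1    2    5    3    1    1    0  134   13   14    9   24   42   62   59   17   22  100   -5    5
244    5    1    0    3   -1   -7    7   -1   -4  -10   -3   -2   -9    1    3    2   -5    4    1    0   -6   -1   -4    1    3    7   11   10   11    2    2    4
265 182 [642. 207.   3.]
265 222 [499. 206.   7.]
435 203 [ 539. -366.   88.]
432 242 [ 418. -368.    3.]
345 226 [470. -68.  82.]
317 167 [636.  19. 217.]
376 174 [ 610. -161.  216.]
358 122 [ 791. -115.  181.]
347 190 [576. -74. 151.]
```

View pics/crop0.png

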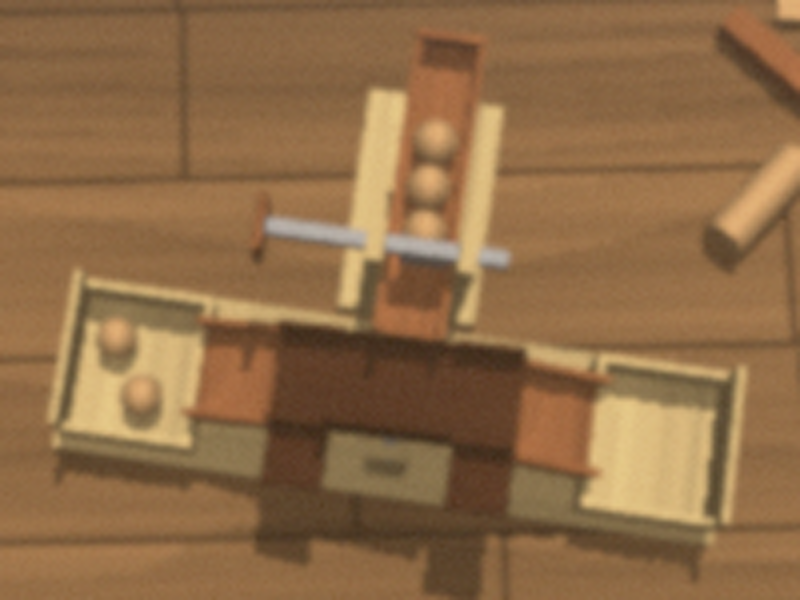

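```bash
python3 - <<'E'
from h import *
w=np.load("top0.npy")
def seg(u0,u1,v0,v1,z0,z1):
    q=w[v0:v1,u0:u1].reshape(-1,3); return q[(q[:,2]>z0)&(q[:,2]<z1)]
# bar
b=seg(318,380,160,182,207,235); vx=cv2.fitLine(b[:,:2].astype(np.float32),cv2.DIST_HUBER,0,.01,.01).ravel()
print("bar",vx,len(b),b[:,2].mean())
ey=vx[:2]*np.sign(vx[1]); ex=np.array([ey[1],-ey[0]]); print("yaw",np.arctan2(ex[1],ex[0]))
def ext(n,q):
    X=q[:,:2]@ex; Y=q[:,:2]@ey
    print(n,len(q),"X",np.percentile(X,[1,50,99]).round(),"Y",np.percentile(Y,[1,50,99]).round(),"z",np.median(q[:,2]).round(1))
ext("rpad",seg(361,379,224,240,122,142)); ext("lpad",seg(314,332,218,234,95,118))
ext("all",seg(258,440,176,246,35,110)); ext("bar",b); ext("plate",seg(311,317,158,176,150,235))
ext("lane",seg(340,372,112,190,140,215))
ext("base",seg(258,440,176,246,12,400))
E
```

```text
bar [ 1.7573071e-01  9.8443830e-01  6.2268469e+02 -7.5335175e+01] 326 216.75919856132663
yaw -0.17664799
rpad 232 X [442. 465. 489.] Y [-87. -63. -38.] z 131.7
lpad 218 X [441. 464. 488.] Y [ 62.  85. 110.] z 108.8
all 2466 X [448. 530. 611.] Y [-267.   95.  289.] z 73.8
bar 326 X [610. 626. 643.] Y [-52.  33. 126.] z 216.0
plate 52 X [604. 620. 647.] Y [133. 137. 141.] z 220.9
lane 1331 X [584. 687. 801.] Y [-27.  13.  51.] z 183.1
base 7260 X [448. 530. 624.] Y [-264.    8.  286.] z 70.7
```

```bash
cat >> h.py <<'E'
yaw=-0.1766; ex=np.array([np.cos(yaw),np.sin(yaw),0]); ey=np.array([-ex[1],ex[0],0])
z=np.array([0,0,-1.]); R=np.c_[np.cross(-ey,z),-ey,z]
def P(X,Y,tip): return X*ex+Y*ey+np.array([0,0,tip+25.])   # X,Y along the sorter axes from the base, tip height
def st():
    s=sensors.read_state(); e=s["eef_pos"]; print("t",round(s["t"],2),"XYtip",(e@ex).round(1),(e@ey).round(1),(e[2]-25).round(1),"F",s["force"].round(1),s["grip_width"].round(1))
E
python3 - <<'E'
from h import *
ctrl.gripper_to(0)
ctrl.move_ptp(P(460,-68,230),R); st()
ctrl.move_l(P(460,-68,155)); st()
print(ctrl.move_l(P(460,-68,94),vel=30,threshold=8)); st()
ctrl.hold(.2); st()
im,w=cloud("side"); cv2.imwrite("pics/side1.png",cv2.resize(im[100:290,230:430,::-1],None,fx=3.1,fy=3.1))
E
```

```text
Traceback (most recent call last):
  File "h.py", line 19, in st
    s=sensors.read_state(); e=s["eef_pos"]; print("t",round(s["t"],2),"XYtip",(e@ex).round(1),(e@ey).round(1),(e[2]-25).round(1),"F",s["force"].round(1),s["grip_width"].round(1))
                                                                                                                                                         ^^^^^^^^^^^^^^^^^^^^^
AttributeError: 'float' object has no attribute 'round'
```

```bash
sed -i 's/s\["grip_width"\].round(1)/round(s["grip_width"],1)/' h.py
python3 - <<'E'
from h import *
st()
ctrl.move_l(P(460,-68,155)); st()
print(ctrl.move_l(P(460,-68,94),vel=30,threshold=8)); st()
ctrl.hold(.2); st()
im,w=cloud("side"); cv2.imwrite("pics/side1.png",cv2.resize(im[100:290,230:430,::-1],None,fx=3.1,fy=3.1))
E
```

```text
t 2.52 XYtip 460.2 -68.6 230.1 F [-0.6  0.1 -0. ] 0.2
t 3.17 XYtip 460.5 -68.5 155.5 F [-0.   0.3  0.4] 0.1
True
t 4.71 XYtip 460.3 -68.1 103.5 F [-1.2  0.9  6.2] -0.2
t 4.91 XYtip 460.2 -68.0 103.5 F [-1.7 -0.2  6.3] -0.1
```

View pics/side1.png

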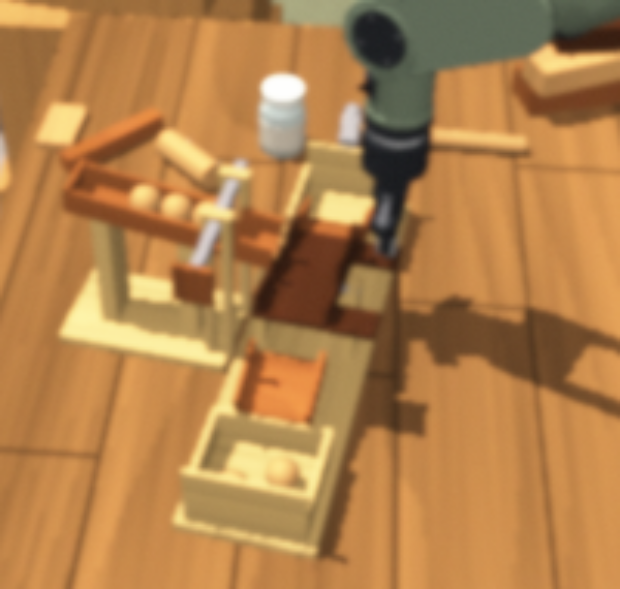

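The picture shows the gate rocked to the right, with the left pad raised at about (355,320) and the fingertip on the right pad at (390,250). I'll press once more, go up, check the pad heights and move on to the plate.

```bash
python3 - <<'E'
from h import *
print(ctrl.move_l(P(460,-68,97),vel=20,threshold=10)); st()
ctrl.move_l(P(460,-68,150),vel=80); ctrl.move_l(P(460,-68,280),vel=250)
ctrl.move_ptp(P(626,200,290),R); st()
im,w=cloud("top"); cv2.imwrite("pics/top2.png",cv2.resize(im[110:260,250:450,::-1],None,fx=4,fy=4))
X=w@ex;Y=w@ey
for n,yc in(("r",-63),("l",86)):
    m=(abs(X-462)<12)&(abs(Y-yc)<20)&(w[...,2]>85); A=np.c_[Y[m]-yc,np.ones(m.sum())]
    print(n,m.sum(),np.linalg.lstsq(A,w[...,2][m],rcond=None)[0])
ctrl.move_l(P(626,200,184),vel=200); st()
E
```

```text
True
t 5.17 XYtip 460.3 -68.0 103.5 F [-1.1  0.6  6.6] 0.2
t 7.78 XYtip 625.7 198.8 289.5 F [ 0.   0.2 -0.1] -0.1
r 92 [  0.22877239 104.02923117]
l 93 [  0.18490857 138.00387535]
t 8.51 XYtip 626.8 199.5 185.4 F [ 0.7 -0.2  0.6] -0.0
```

View pics/top2.png

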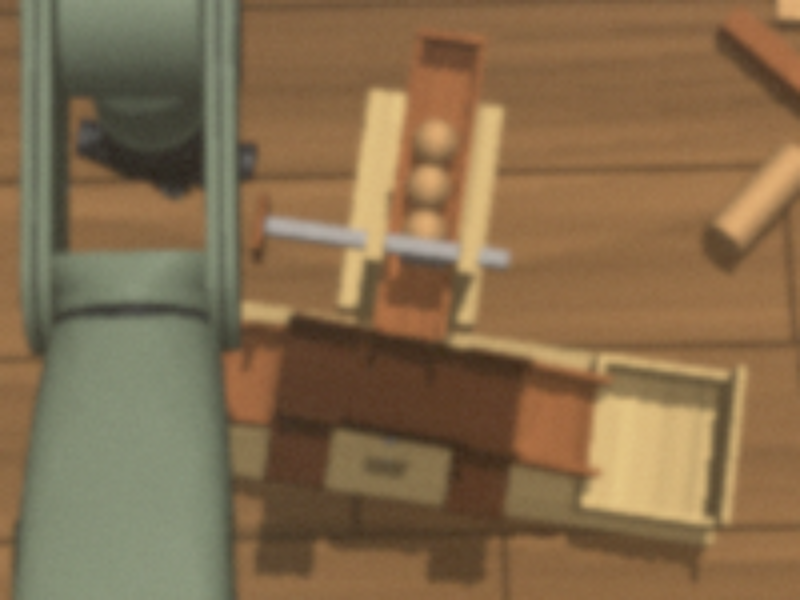

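The pads differ by 34 mm in height and slope about 0.22, so the gate is fully over. The balls still wait at (430,140–220). Next I push the plate at (260,228).

```bash
python3 - <<'E'
from h import *
print(ctrl.move_l(P(626,172,184),vel=80,threshold=8)); st()
print(ctrl.move_l(P(626,100,184),vel=45,threshold=12)); st()
print(ctrl.move_l(P(626,96,184),vel=20,threshold=14)); st()
ctrl.move_l(P(626,200,184),vel=120); ctrl.move_l(P(626,230,290),vel=200); ctrl.hold(2); st()
im,w=cloud("top"); cv2.imwrite("pics/top3.png",cv2.resize(im[110:260,250:450,::-1],None,fx=4,fy=4))
im,w=cloud("side"); cv2.imwrite("pics/side3.png",cv2.resize(im[100:290,230:430,::-1],None,fx=3.1,fy=3.1))
E
```

```text
False
t 9.01 XYtip 626.2 171.3 184.4 F [-0.4 -0.5  0.5] 0.2
True
t 10.28 XYtip 626.3 110.8 184.9 F [0.6 1.7 4.2] -0.0
True
t 10.69 XYtip 626.3 110.8 185.2 F [0.1 2.8 3.2] 0.3
t 14.28 XYtip 626.0 230.0 290.0 F [ 1.   0.2 -1. ] -0.1
```

View pics/top3.png

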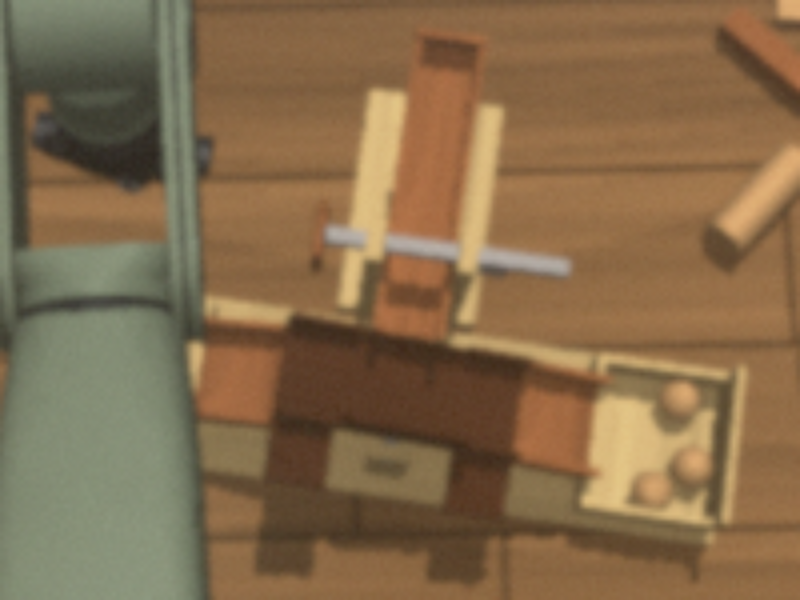

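All three balls lie in the right tray at (680,400), (692,465) and (655,488), and the lane is empty. The bar has moved in, and I'll check by how much.

```bash
python3 - <<'E'
from h import *
im,w1=cloud("top"); w0=np.load("top0.npy")
a0=cv2.imread("pics/top0.png")[...,::-1].astype(int)
for im_,w in((a0,w0),(im.astype(int),w1)):
    m=(abs(w@ex-626)<14)&(w[...,2]>200)&(w[...,2]<235)&(im_[...,2]>im_[...,0]+10)&((w@ey)>-150)&((w@ey)<150)
    print(m.sum(),np.percentile((w@ey)[m],[.5,2,98,99.5]).round(1))
for n,yc in(("r",-63),("l",86)):
    m=(abs(w1@ex-462)<12)&(abs(w1@ey-yc)<20)&(w1[...,2]>85); print(n,np.median(w1[...,2][m]))
st()
E
```

```text
Traceback (most recent call last):
IndexError: index -1 is out of bounds for axis 0 with size 0
```

View pics/side3.png

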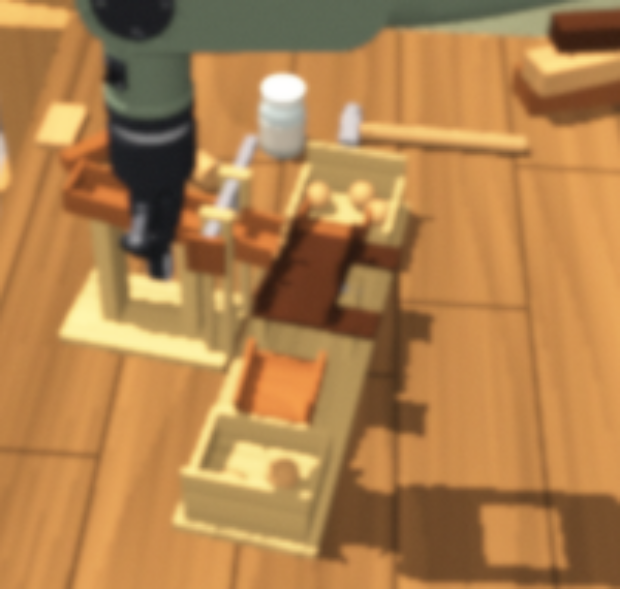

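The side view also shows the three balls in the right tray and the gate rocked right. I'll redo the bar measurement by geometry alone.

```bash
python3 - <<'E'
from h import *
_,w1=cloud("top"); w0=np.load("top0.npy")
for w in(w0,w1):
    m=(abs(w@ex-626)<14)&(w[...,2]>203)&(w[...,2]<235)&((w@ey)>-150)&((w@ey)<170)
    print(m.sum(),np.percentile((w@ey)[m],[.5,2,98,99.5]).round(1))
for n,yc in(("r",-63),("l",86)):
    m=(abs(w1@ex-462)<12)&(abs(w1@ey-yc)<20)&(w1[...,2]>85); print(n,np.median(w1[...,2][m]))
st()
E
```

```text
353 [-53.8 -50.5 138.7 140.7]
352 [-100.1  -96.5   92.2   94.4]
r 103.71061525182999
l 138.0557153651412
t 14.48 XYtip 626.0 230.0 290.0 F [-0.1  0.8  0.8] -0.3
```

The bar has moved about 46 mm, short of 50 within the noise. I'll push again more firmly, to be sure.

```bash
python3 - <<'E'
from h import *
ctrl.move_l(P(626,200,184),vel=200); ctrl.move_l(P(626,118,184),vel=120); ctrl.hold(.3); st()
for y in (110,108,106,104):
    r=ctrl.move_l(P(626,y,184),vel=15,threshold=25); ctrl.hold(.15); print(y,r); st()
    if r: break
ctrl.move_l(P(626,200,184),vel=120); ctrl.move_l(P(626,230,290),vel=200); ctrl.hold(1); st()
_,w=cloud("top")
m=(abs(w@ex-626)<14)&(w[...,2]>203)&(w[...,2]<235)&((w@ey)>-150)&((w@ey)<170)
print(m.sum(),np.percentile((w@ey)[m],[.5,2,98,99.5]).round(1))
E
```

```text
t 16.32 XYtip 625.9 118.7 183.9 F [ 0.4 -0.3 -0. ] -0.2
110 False
t 17.15 XYtip 626.2 111.5 184.8 F [0.  4.6 2.4] 0.1
108 False
t 17.58 XYtip 626.3 110.6 185.2 F [0.6 7.4 2.9] -0.1
106 False
t 18.02 XYtip 626.3 110.3 185.3 F [ 1.6 11.2  3.8] -0.3
104 False
t 18.45 XYtip 626.3 110.0 185.4 F [ 2.4 15.6  3.1] -0.3
t 21.1 XYtip 626.0 230.0 290.1 F [-0.4  0.3 -0.5] -0.1
346 [-99.8 -97.5  92.1  94.3]
```

The force rose to 15 N while the bar did not move, so it is against its end stop.

```bash
python3 -c "
from h import *
print(ctrl.finish_job())"
```

```text
the job is handed in; nothing more can be done
None
```

I handed the job in at about 21 s: the gate is rocked fully right, the feed stop is pushed to its end stop, all three balls are in the right tray, and the arm is clear of everything. The bar's travel read about 46 mm in the images rather than 50, but it did not move when pushed again with about 15 N.

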